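Put the spare nut away with its kind in the assortment box

TASK

Put the large hex nut that lies loose on the saw table away in the assortment box, in the bay that already holds a nut of its size. Press that bay's yellow spring tongue down just until its hook lets go (forced, it drags on the keeper and may crack) and in the same motion slide the clear cover all the way out; lay the nut flat inside, then push the cover fully home so that it snaps shut. Leave the other bay closed.

Things in the scene. Friction and masses are not known exactly. Their poses are not given: they have to be found in the camera images.
- case: Grey plastic assortment box, fixed, 209 mm wide (its x), 133 mm long (its y), 41 mm high; origin at the centre of its underside, z up, its x towards the robot, its y to the robot's right. Two bays side by side: near bay at x = +48.5 mm, far bay at -48.5 mm, each closed by a clear cover (underside z = 34, top 37 mm) that shows its contents and slides out to the box's +y.
- bay_near (a point): Point on the near bay's floor (4 mm above the table), at x = +48.5, y = 0 mm in the box's frame. The bay is 92 mm wide in x and reaches from y = -60 to +58 mm. With its cover fully out it is open from above between y = -60 and +42 mm.
- bay_far (a point): The same for the far bay, at x = -48.5 mm.
- keeper_slot_near (a point): Middle of the slot of the steel keeper frame across the +y end of the near bay (box y = 58 to 62 mm, top at most 50 mm high); the tongue passes through it. The keeper is adjustable: its height varies by 3.4 mm from start to start and bay to bay; this point does not show that.
- keeper_slot_far (a point): The same for the far bay.
- cover_near (a joint): Slide of the near cover, m: 0 home, 0.100 fully out (end stop), along the box's +y; friction 1 to 3 N. Closed, the tongue's hook stands 4 mm behind the keeper: a latched cover can be drawn out about 4 mm, then stops dead. Pushed home, its bevelled hook dips under the keeper by itself (5 to 12 N) and springs up in the last 4 mm.
- cover_far (a joint): The same for the far cover.
- pad_near (a point): Centre of the thumb rest on top of the near cover's yellow spring tongue, outside the box's +y end; it moves with cover and tongue. Closed and free: x = +48.5, y = +88, z = +37 mm in the box's frame. Pressed here it yields about 0.7 N/mm after 1.5 N. The hook lets go after 2 to 8 mm, unknown; 1.5 mm deeper the tongue lands on the keeper's sill and drags. Press for the first 14 mm of the slide.
- pad_far (a point): The same for the far cover, at x = -48.5 mm. Either thumb rest is 50 mm wide (x) and 36 mm long (y), free below, between a 3 mm high rib at its inner end (box y = +70 mm) and the cross bar of a clear stirrup that is rigid with the cover (y = +110 to +116 mm, z = 34 to 41.5 mm): draw or push the cover by it. The tongue is 3 mm thick.
- nut_loose_c (a point): The loose large hex nut, steel, 36 mm across flats (its x), 41 mm across corners (its y), 19 mm high, 0.1 kg, lying flat on the table to the left of the box; the point is its centre, half-way up.
- nut_big_stored_c (a point): A large hex nut like it, already in one of the bays (near or far, changes from start to start), lying at the bay's -y end; the point is its centre, half-way up.
- nut_small_stored_c (a point): A small hex nut, 24 x 27 x 13 mm, lying with another small one in the other bay; the point is its centre, half-way up.
Not all that is in view belongs to the job. Leave any black or pink look-alike of the part that bears nut_loose_c alone.

How it is judged (in metres and radians):
On the way, in this order (a step that is already met when the one before it is completed fails the run):
1. the cover of the bay that holds the large nut is slid open (((x of nut_big_stored_c in the frame of case below 0 m and value of joint cover_far above 0.075 m) or (x of nut_big_stored_c in the frame of case above 0 m and value of joint cover_near above 0.075 m))), for 0.2 s.
2. the loose nut is in that bay, with the other large nut ((((x of nut_loose_c in the frame of case between -0.095 and -0.005 m and y of nut_loose_c in the frame of case between -0.06 and 0.058 m and z of nut_loose_c in the frame of case between 0 and 0.032 m) and (x of nut_big_stored_c in the frame of case between -0.095 and -0.005 m and y of nut_big_stored_c in the frame of case between -0.06 and 0.058 m and z of nut_big_stored_c in the frame of case between 0 and 0.032 m) and (x of nut_small_stored_c in the frame of case between 0.005 and 0.095 m and y of nut_small_stored_c in the frame of case between -0.06 and 0.058 m and z of nut_small_stored_c in the frame of case between 0 and 0.032 m)) or ((x of nut_loose_c in the frame of case between 0.005 and 0.095 m and y of nut_loose_c in the frame of case between -0.06 and 0.058 m and z of nut_loose_c in the frame of case between 0 and 0.032 m) and (x of nut_big_stored_c in the frame of case between 0.005 and 0.095 m and y of nut_big_stored_c in the frame of case between -0.06 and 0.058 m and z of nut_big_stored_c in the frame of case between 0 and 0.032 m) and (x of nut_small_stored_c in the frame of case between -0.095 and -0.005 m and y of nut_small_stored_c in the frame of case between -0.06 and 0.058 m and z of nut_small_stored_c in the frame of case between 0 and 0.032 m)))), for 0.2 s.
At the end, for the whole second after the job is handed in: Both large nuts lie together in one bay (the loose one flat) and the small nut in the other; both covers are home within 5 mm with their tongues sprung back up to within 0.8 mm (hook behind the keeper) ((((x of nut_loose_c in the frame of case between -0.095 and -0.005 m and y of nut_loose_c in the frame of case between -0.06 and 0.058 m and z of nut_loose_c in the frame of case between 0 and 0.032 m) and (x of nut_big_stored_c in the frame of case between -0.095 and -0.005 m and y of nut_big_stored_c in the frame of case between -0.06 and 0.058 m and z of nut_big_stored_c in the frame of case between 0 and 0.032 m) and (x of nut_small_stored_c in the frame of case between 0.005 and 0.095 m and y of nut_small_stored_c in the frame of case between -0.06 and 0.058 m and z of nut_small_stored_c in the frame of case between 0 and 0.032 m)) or ((x of nut_loose_c in the frame of case between 0.005 and 0.095 m and y of nut_loose_c in the frame of case between -0.06 and 0.058 m and z of nut_loose_c in the frame of case between 0 and 0.032 m) and (x of nut_big_stored_c in the frame of case between 0.005 and 0.095 m and y of nut_big_stored_c in the frame of case between -0.06 and 0.058 m and z of nut_big_stored_c in the frame of case between 0 and 0.032 m) and (x of nut_small_stored_c in the frame of case between -0.095 and -0.005 m and y of nut_small_stored_c in the frame of case between -0.06 and 0.058 m and z of nut_small_stored_c in the frame of case between 0 and 0.032 m))) and value of joint each of cover_far, cover_near below 0.005 m and z of each of pad_far, pad_near in the frame of case above 0.0362 m and angle between nut_loose_c's own z axis and vertical below 0.15 rad); the robot touches nothing.
It fails at once if the cover of the bay with the small nuts is opened by more than 12 mm ((x of nut_big_stored_c in the frame of case above 0 m and value of joint cover_far above 0.012 m) or (x of nut_big_stored_c in the frame of case below 0 m and value of joint cover_near above 0.012 m)).
It fails at once if the box, a cover or its tongue is pressed by the robot with more than 40 N (contact force between any of the fingers, the arm and case above 40 N).
It also fails if it takes over 72 s, if anything falls off the work surface, if the arm or the gripper's body presses on something with over 40 N, if the wrist force passes 120 N, or if a joint passes its speed limit or range.

ROBOT

A 7-joint arm with a two-finger parallel gripper is mounted at the origin on a cart in front of the work surface, level with it; the furniture and walls round the work are solid. World frame = base frame: x ahead of the robot, y to its left, z up, the work surface at z = 0. Lengths are in mm, angles in rad, forces in N, time in s.
With the tool pointing down it reaches from about 400 to 875 mm from the base axis. Payload 4.4 kg.
Tool frame: the origin (TCP) lies midway between the tips of the shut fingers; the grasp point (between the pads) lies behind it (ctrl.grip_point_offset is the x of the grasp point in the tool frame, in mm); x points along the fingers, z is the direction in which the jaws open and shut, and the axes are right-handed (so a half turn about x gives the same grasp; the last joint's range is limited). The gripper opens to 85 mm and grips with 20 to 120 N. Pads are 22 mm wide; open, the fingers measure 114 mm over their backs; the gripper's body (76 mm by 85 mm) begins 54 mm behind the grasp point. The pads swing forward as they close: fully open they stand 13 mm farther back than shut.
Start: joints at [-1.402, 0.628, 0.038, 1.517, -0.027, 0.996, -0.02], TCP at [151.196, 632.185, 231.313] pointing down, gripper open.
Joint ranges: [-3.06, 3.06], [-0.37, 2.12], [-1.25, 1.32], [0.18, 2.47], [-1.1, 4.24], [0.23, 1.98], [-2.94, 2.94]. Speed limits (rad/s): [2.57, 2.57, 3.14, 3.14, 3.14, 3.14, 3.14].

INTERFACE

Orientations are given as [roll, pitch, yaw] about the fixed x, y, z axes, in that order (R = Rz(yaw) Ry(pitch) Rx(roll)).
In Python, from cell import status, eyes, ctrl gives the robot as it stands. The module is installed in compiled form; this text tells all that it offers.
- The arm moves only by the tool apply_moves, never from a script. Its argument "targets" is a list of rows, each a list of 3 entries, a list of its own where there are three numbers: the shift along the tool's x, y, z in mm, then the turn about the tool's x in degrees, then the finger opening in mm, from 0 to 85.4. In form: [[[dx, dy, dz], roll, claw], ...]. A call has 1 to 10 rows; each row shifts and turns the pose as measured when the row begins, along the tool's axes as they then stand; what a row does not reach is not made up. A row lasts 1/8 s, in which the tool goes at most 62.5 mm and 10.7 degrees, less where a joint would pass 70% of its speed; a pose out of reach is approached as far as the arm can. A call is refused whole if a number of a shift passes 62.5 or a number of a turn 10.7, either way. A call with a gripper value outside its range is refused whole. The fingers move at their own pace and stop on an object; the grip force is fixed at half the most. Time passes only in rows, so rows that do not move let the fingers close. It gives the time, the measured TCP pose, the force and the opening at its end, in the units of the state.
- status.read_state(): the state, without advancing time (a new reading comes with each control period).
- eyes.get_image(name): name is "scene" or "top" or "wrist"; returns (picture, depth): 480x640x3 uint8, blue, green, red; 480x640 float32, mm along the optical axis (not along the pixel's ray), 0 where there is no reading.
- eyes.camera_params(name): a dict with "fx", "fy", "cx", "cy" (pixels), "dist" ([k1, k2, p1, p2, k3] as OpenCV has them; the pictures are not rectified), "R" (3x3) and "t" (3): a world point X has camera coordinates R X + t. Camera axes: x right, y down, z forward; pixel columns grow to the right and rows downward; lengths in mm; the calibration is good to about 2 mm. A picture is of the moment at which its call begins: read the wrist's pose just before it. camera_params takes no time and is no camera call; for the wrist camera it gives the pose at the moment of the call.
- ctrl.finish_job(): hands the job in, once; it reports no verdict.
The state is a dict: "clock": time; "qpos": joint angles; "qd": joint speeds; "tau": joint torques, N m; "eef_pos": TCP position; "tool_rot": TCP orientation; "force": force on the tool from outside, world axes, zero at the start; "torque": the same for the moment, N m; "width": finger opening in mm.
Only numpy, scipy, OpenCV 4.12 (cv2) and the standard library are available. Lean on these libraries where they do the work, as an engineer would, in place of code of your own. Each camera call takes 0.05 s, during which the arm holds its last target.

## Working session

There is one attempt and no reset: what is moved stays moved. The work goes in short steps, Python scripts to look and compute and a tool call to move; the robot and the scene stay as the last step left them, time stands still between calls to the robot, and variables do not carry over. Pictures are saved under pics/ and viewed, and the job is handed in when it is done.

Besides the shell and the picture viewer there is one more tool, called after "Request:" as a command line: name --argument value ..., lists and objects as JSON in quotes. apply_moves: Moves the arm, as the interface text tells. Its arguments: {"type":"object","properties":{"targets":{"type":"array"}},"required":["targets"]}

```bash
mkdir -p pics; ls; cat > h.py <<'E'
import numpy as np,cv2
from cell import status,eyes,ctrl
def grab(n,f=None):
    im,d=eyes.get_image(n)
    if f: cv2.imwrite('pics/'+f,im); np.save('pics/'+f+'.npy',d)
    return im,d
def ray(p,uv):
    K=np.array([[p['fx'],0,p['cx']],[0,p['fy'],p['cy']],[0,0,1.]])
    x=cv2.undistortPoints(np.array([[uv]],float),K,np.array(p['dist'],float))[0,0]
    R=np.array(p['R']);t=np.array(p['t'])
    return -R.T@t, R.T@np.array([x[0],x[1],1.])
def onz(p,uv,z):
    c,d=ray(p,uv); return c+d*(z-c[2])/d[2]
def proj(p,X):
    K=np.array([[p['fx'],0,p['cx']],[0,p['fy'],p['cy']],[0,0,1.]])
    R=np.array(p['R']);t=np.array(p['t'],float)
    return cv2.projectPoints(np.array(X,float).reshape(-1,3),cv2.Rodrigues(R)[0],t,K,np.array(p['dist'],float))[0][:,0]
def crop(im,x0,y0,x1,y1,s,f):
    cv2.imwrite('pics/'+f,cv2.resize(im[y0:y1,x0:x1],None,fx=s,fy=s,interpolation=cv2.INTER_CUBIC))
E
python3 - <<'E'
from h import *
print(status.read_state()); print(ctrl.grip_point_offset)
grab('scene','s0.png');grab('top','t0.png');grab('wrist','w0.png')
for n in('scene','top'):
    p=eyes.camera_params(n);print(n,p)
E
```

```text
pics
{'clock': 0.0, 'qpos': array([-1.40183281,  0.62938345,  0.03846414,  1.51837758, -0.02700547,
        0.99628626, -0.02004573]), 'qd': array([-1.23260350e-03, -5.79353462e-05,  1.53206034e-03, -1.56454984e-03,
       -1.65647685e-03,  8.75860403e-04, -4.08864711e-04]), 'tau': array([-2.33393957e-04, -5.63404548e+01,  1.22647025e+00, -1.93444133e+01,
        1.10501511e-02,  1.04936783e-02,  6.30084699e-06]), 'eef_pos': array([151.03524825, 631.56117905, 230.36224015]), 'tool_rot': array([-3.12287821,  1.56886037, -1.78691228]), 'force': array([-0.2041213 , -0.24413147,  0.02156944]), 'torque': array([-0.05325533, -0.01167739,  0.02296932]), 'width': 85.35643414467293}
-18.700000000000003
scene {'fx': 582.497280476982, 'fy': 582.497280476982, 'cx': 310.69032660680085, 'cy': 239.30253045974754, 'dist': array([-0.076471,  0.      ,  0.      ,  0.      ,  0.      ]), 'R': array([[-0.68019152, -0.73255241,  0.0265795 ],
       [-0.30513026,  0.24997898, -0.91891568],
       [ 0.66650958, -0.63314886, -0.39355749]]), 't': array([406.10838369, 191.30877541, 756.20626689])}
top {'fx': 496.4775897441997, 'fy': 496.4775897441997, 'cx': 317.94699969998595, 'cy': 239.6300943919758, 'dist': array([-0.10571406,  0.        ,  0.        ,  0.        ,  0.        ]), 'R': array([[-0.0256174 , -0.99954417,  0.01597523],
       [-0.98023031,  0.02197968, -0.19663526],
       [ 0.1961945 , -0.02069668, -0.98034655]]), 't': array([110.62213451, 501.24869724, 810.19349912])}
```

View pics/s0.png

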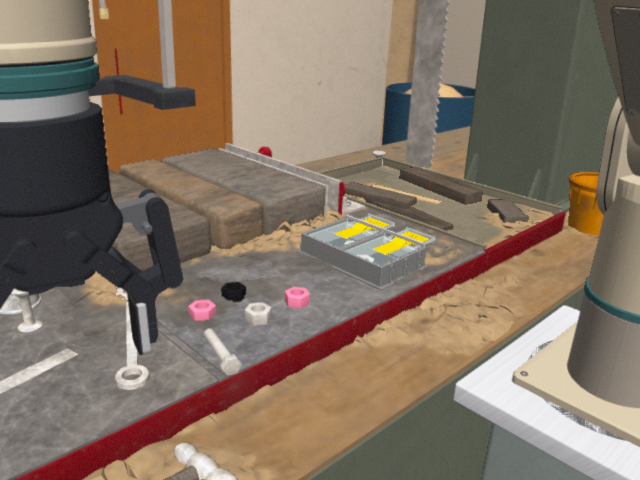

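View pics/t0.png

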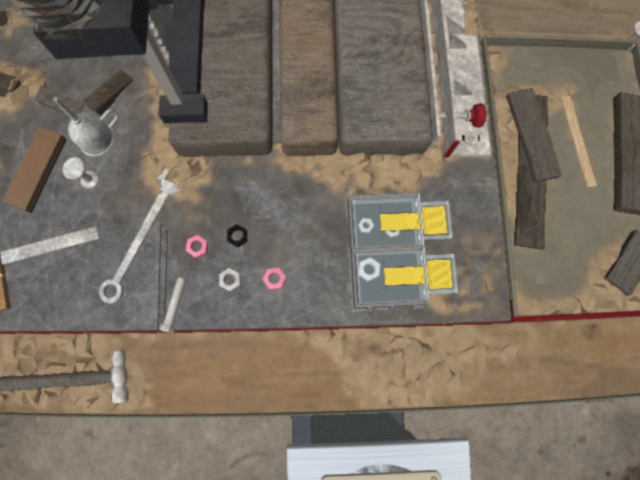

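View pics/w0.png

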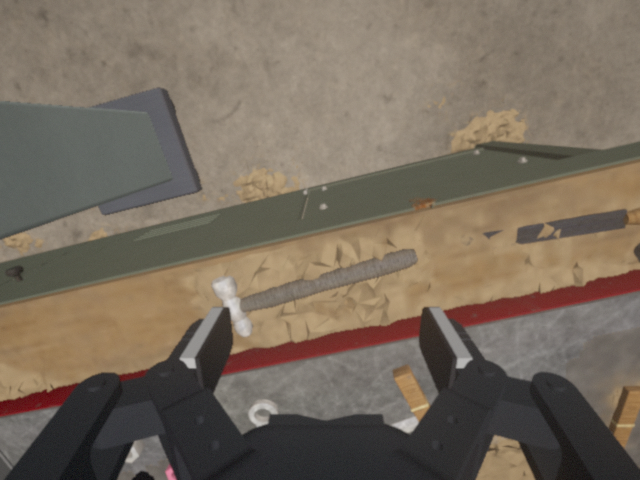

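```bash
python3 - <<'E'
from h import *
im=cv2.imread('pics/t0.png')
crop(im,340,180,470,320,6,'t0a.png');crop(im,170,210,300,310,6,'t0b.png')
im=cv2.imread('pics/s0.png')
crop(im,290,200,440,300,5,'s0a.png')
p=eyes.camera_params('top');d=np.load('pics/t0.png.npy')
for uv in[(229,280),(369,268),(366,226),(440,273),(436,220),(358,304),(353,197),(451,291),(274,279),(196,246)]:
    c,r=ray(p,uv); print(uv,onz(p,uv,0).round(1),onz(p,uv,40).round(1),(c+r*d[uv[1],uv[0]]).round(1))
E
```

```text
(229, 280) [442.9 259.8   0. ] [438.1 253.4  40. ] [442.8 259.7   0.6]
(369, 268) [458.9   6.2   0. ] [453.4  11.1  40. ] [453.7  10.8  37.6]
(366, 226) [537.2   8.2   0. ] [528.1  13.   40. ] [528.7  12.7  37.4]
(440, 273) [ 446.4 -123.8    0. ] [ 441.4 -113.    40. ] [ 441.9 -114.    36.3]
(436, 220) [ 545.9 -123.5    0. ] [ 536.5 -112.7   40. ] [ 537.9 -114.3   34.1]
(358, 304) [394.4  28.8   0. ] [391.7  32.7  40. ] [391.5  33.1  43.5]
(353, 197) [593.2  30.    0. ] [581.7  33.9  40. ] [581.2  34.   41.7]
(451, 291) [ 413.  -141.8    0. ] [ 409.5 -130.2   40. ] [ 409.6 -130.8   37.9]
(274, 279) [443.  178.6   0. ] [438.1 175.8  40. ] [442.7 178.4   2. ]
(196, 246) [506.7 321.    0. ] [499.  311.8  40. ] [505.7 319.8   5.2]
```

View pics/t0a.png

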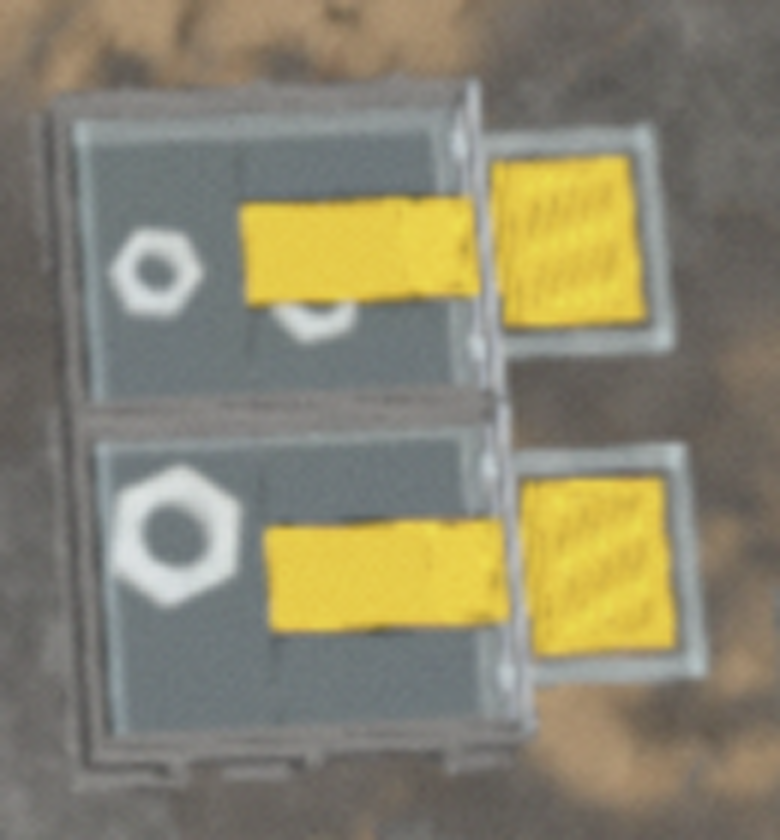

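View pics/t0b.png

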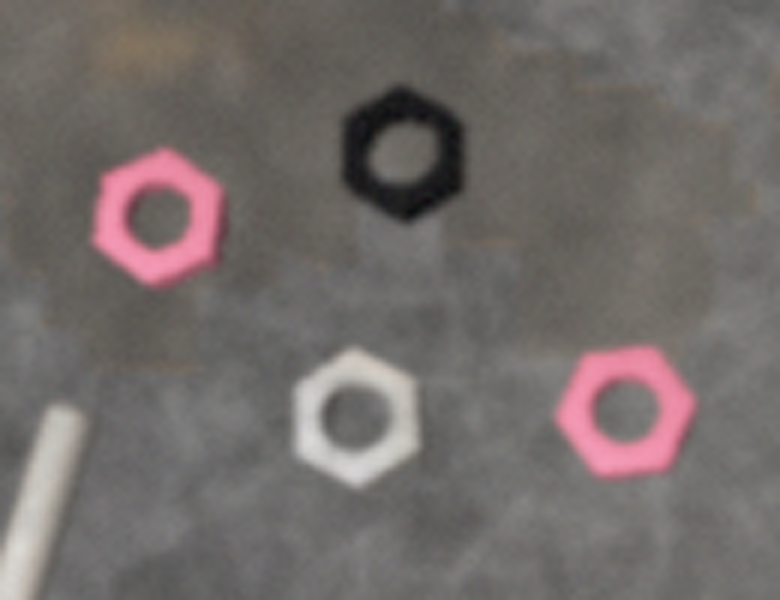

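View pics/s0a.png

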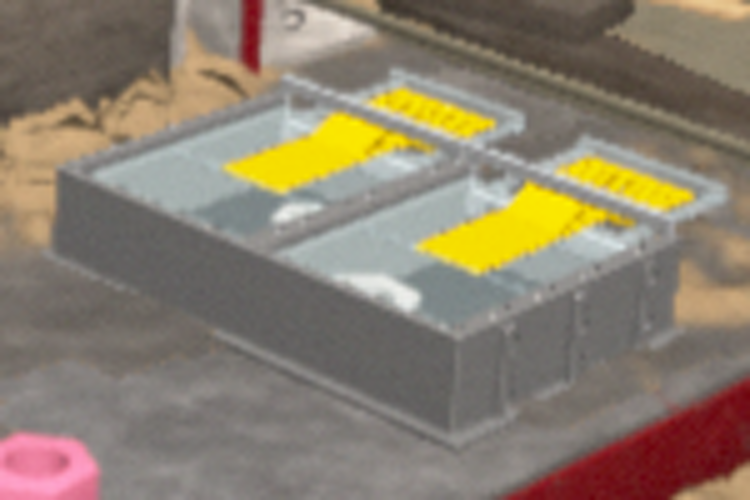

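```bash
cat >> h.py <<'E'
from scipy.spatial.transform import Rotation as Ro
def tool(s=None):
    s=s or status.read_state()
    return np.array(s['eef_pos']),Ro.from_euler('xyz',s['tool_rot']).as_matrix()
def go(target,s=None):
    p,R=tool(s); return (R.T@(np.array(target,float)-p)).round(1)
def rep():
    s=status.read_state();p,R=tool(s)
    print('t %.2f'%s['clock'],'p',p.round(2),'x',R[:,0].round(3),'z',R[:,2].round(3),'F',np.round(s['force'],1),'w %.1f'%s['width'],'q7 %.2f'%s['qpos'][6])
    return s
E
python3 - <<'E'
from h import *
from scipy.optimize import least_squares
rep()
p=eyes.camera_params('top')
o=[340,180]
B=np.array([[104.5,66.5,41],[104.5,-66.5,41],[-104.5,-66.5,41],[-104.5,66.5,41]])
obs=[];X=[]
def add(x,y,z,u,v): X.append([x,y,z]);obs.append([o[0]+u/6-.4,o[1]+v/6-.4])
for x0,c in((48.5,[(520,480),(665,475),(675,650),(532,657)]),(-48.5,[(492,163),(628,155),(645,320),(503,328)])):
    for (dx,y),q in zip([(-25,70),(-25,106),(25,106),(25,70)],c): add(x0+dx,y,37,*q)
for x0,c in((48.5,[(685,445),(706,675)]),(-48.5,[(652,127),(673,350)])):
    for dx,q in zip((-32,32),c): pass
add(-104.5,-66.5,41,55,97)
def T(v,X):
    X=np.array(X); c,s=np.cos(v[2]),np.sin(v[2]); return np.c_[v[0]+c*X[:,0]-s*X[:,1],v[1]+s*X[:,0]+c*X[:,1],X[:,2]]
f=lambda v:(proj(p,T(v,X))-np.array(obs)).ravel()
r=least_squares(f,[487,-32,3.14]);print(r.x,r.fun.reshape(-1,2).round(1).tolist())
v=r.x
print('pad',T(v,[[48.5,88,37]]),'bay',T(v,[[48.5,0,4]]),'slot',T(v,[[48.5,60,40]]))
print('ang',v[2]-np.pi)
n=[(352,347),(415,380),(420,450),(357,488),(295,455),(297,385)]
P=np.array([onz(p,(170+a/6-.4,210+b/6-.4),19)[:2] for a,b in n]);print(P.round(1),P.mean(0))
n2=[(180,467),(240,493),(235,570),(170,606),(113,573),(120,498)]
P=np.array([onz(p,(340+a/6-.4,180+b/6-.4),23)[:2] for a,b in n2]);print('stored',P.mean(0))
E
```

```text
t 0.15 p [151.1  631.72 230.59] x [-0.    -0.001 -1.   ] z [ 0.233  0.973 -0.001] F [ 0.3 -0.3 -0.4] w 85.4 q7 -0.02
[485.97246512 -23.83640197   3.17028503] [[2.0, 0.9], [-2.1, 0.6], [-0.9, -0.3], [2.7, -0.3], [1.4, 0.3], [-1.6, 0.7], [-1.5, 0.4], [2.3, 0.0], [-2.5, -2.5]]
pad [[ 440.01701042 -113.19157073   37.        ]] bay [[437.49242762 -25.22779135   4.        ]] slot [[439.21373408 -85.20309547  40.        ]]
ang 0.028692377634420563
[[463.  258.2]
 [452.8 239.5]
 [432.1 238. ]
 [421.3 256.5]
 [431.4 274.8]
 [452.1 274.4]] [442.1037882 256.8948414]
stored [454.58147897   9.06878917]
```

```bash
cat >> h.py <<'E'
def plan(target,n,roll=0,claw=0,s=None):
    """n rows to target w/ total roll deg"""
    p,R=tool(s);rows=[];st=(np.array(target,float)-p)/n
    for i in range(n):
        rows.append([(R.T@st).round(1).tolist(),round(roll/n,2),claw])
        R=R@Ro.from_euler('x',np.deg2rad(round(roll/n,2))).as_matrix()
    for r in rows: print(r)
E
python3 - <<'E'
from h import *
plan([380,300,240],8,16,85)
E
```

```text
[[-1.1, -37.5, -33.7], 2.0, 85]
[[-1.1, -38.6, -32.3], 2.0, 85]
[[-1.1, -39.7, -31.0], 2.0, 85]
[[-1.1, -40.8, -29.6], 2.0, 85]
[[-1.1, -41.8, -28.1], 2.0, 85]
[[-1.1, -42.8, -26.7], 2.0, 85]
[[-1.1, -43.7, -25.1], 2.0, 85]
[[-1.1, -44.5, -23.6], 2.0, 85]
```

Request:
apply_moves --targets '[[[-1, -38, -34], 2, 0], [[-1, -39, -32], 2, 0], [[-1, -40, -31], 2, 0], [[-1, -41, -30], 2, 0], [[-1, -42, -28], 2, 0], [[-1, -43, -27], 2, 0], [[-1, -44, -25], 2, 0], [[-1, -45, -24], 2, 0]]'

```text
clock: 1.15
eef_pos: [384.6, 291.2, 236.5]
tool_rot: [2.524, 1.568, -2.703]
force: [1.2, 0.8, -0.3]
width: -0.2
```

```bash
python3 - <<'E'
from h import *
rep()
grab('wrist','w1.png'); rep()
plan([440,-40,240],8,60,0)
E
```

```text
t 1.15 p [384.64 291.18 236.46] x [-0.002 -0.001 -1.   ] z [ 0.492  0.871 -0.002] F [ 1.2  0.8 -0.3] w -0.2 q7 0.43
t 1.20 p [389.19 283.58 236.7 ] x [ 0.001 -0.006 -1.   ] z [ 0.501  0.865 -0.005] F [ 3.3 -4.9 -0.3] w -0.2 q7 0.43
[[-0.2, -25.8, -31.8], 7.5, 0]
[[-0.2, -29.7, -28.2], 7.5, 0]
[[-0.2, -33.1, -24.1], 7.5, 0]
[[-0.2, -36.0, -19.5], 7.5, 0]
[[-0.2, -38.2, -14.7], 7.5, 0]
[[-0.2, -39.8, -9.6], 7.5, 0]
[[-0.2, -40.7, -4.3], 7.5, 0]
[[-0.2, -40.9, 1.1], 7.5, 0]
```

View pics/w1.png

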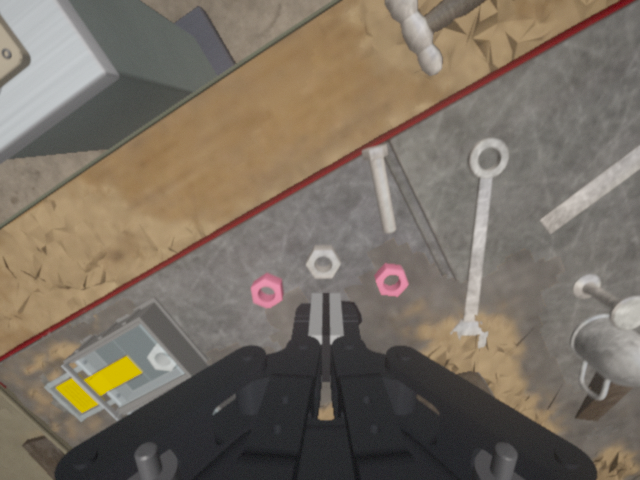

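Request:
apply_moves --targets '[[[0, -26, -32], 7.5, 0], [[0, -30, -28], 7.5, 0], [[0, -33, -24], 7.5, 0], [[0, -36, -20], 7.5, 0], [[0, -38, -15], 7.5, 0], [[0, -40, -10], 7.5, 0], [[0, -41, -4], 7.5, 0], [[0, -41, 1], 7.5, 0], [[0, 0, 0], 0, 0], [[0, 0, 0], 0, 0]]'

```text
clock: 2.45
eef_pos: [436.7, -51.5, 238.4]
tool_rot: [-1.013, 1.565, -1.051]
force: [0.6, 0.2, 0.3]
width: -0.0
```

```bash
python3 - <<'E'
from h import *
rep()
p=eyes.camera_params('wrist')
im,d=grab('wrist','w2.png'); rep()
import pickle;pickle.dump(p,open('pics/w2.pkl','wb'))
E
```

```text
t 2.45 p [436.66 -51.53 238.36] x [ 0.003 -0.005 -1.   ] z [ 0.999 -0.038  0.003] F [0.6 0.2 0.3] w -0.0 q7 0.28
t 2.50 p [436.68 -51.54 238.43] x [ 0.003 -0.005 -1.   ] z [ 0.999 -0.038  0.003] F [ 1.1 -0.4  0.7] w -0.2 q7 0.28
```

View pics/w2.png

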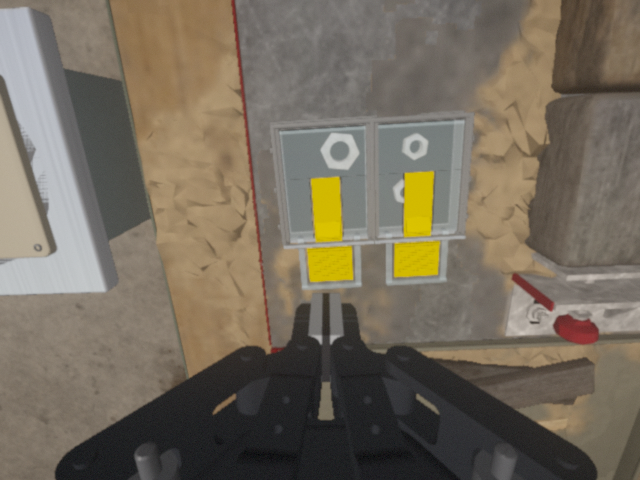

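```bash
python3 - <<'E'
from h import *
im=cv2.imread('pics/w2.png'); crop(im,265,105,480,300,3.7,'w2a.png')
d=np.load('pics/w2.png.npy')
import pickle;p=pickle.load(open('pics/w2.pkl','rb'))
for u,v in [(331,265),(331,255),(331,278),(415,262),(331,285),(322,242),(325,215),(350,242)]:
    c,r=ray(p,(u,v));print((u,v),(c+r*d[v,u]).round(1))
E
```

```text
(331, 265) [ 441.8 -115.    35.9]
(331, 255) [ 442.2 -102.9   35.7]
(331, 278) [ 441.2 -130.7   36.9]
(415, 262) [ 536.6 -114.9   36.1]
(331, 285) [ 441.  -137.7   40.5]
(322, 242) [432.9 -84.6  42.7]
(325, 215) [437.2 -56.5  35.8]
(350, 242) [462.8 -83.9  47.9]
```

View pics/w2a.png

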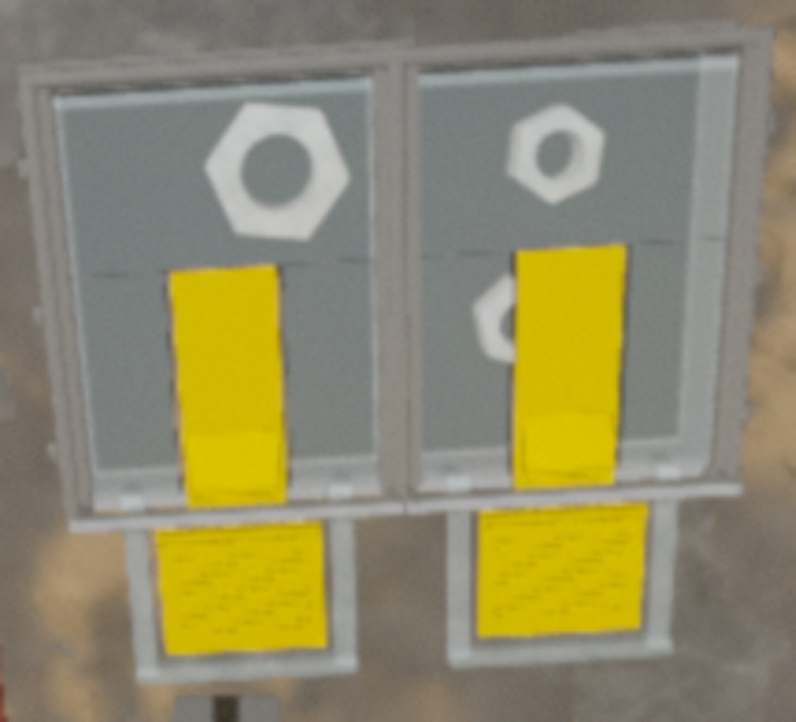

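```bash
cat >> h.py <<'E'
def T(v,X):
    X=np.array(X,float).reshape(-1,3); c,s=np.cos(v[2]),np.sin(v[2]); return np.c_[v[0]+c*X[:,0]-s*X[:,1],v[1]+s*X[:,0]+c*X[:,1],X[:,2]]
E
python3 - <<'E'
from h import *
import pickle;p=pickle.load(open('pics/w2.pkl','rb'))
from scipy.optimize import least_squares
X=[];obs=[]
def add(x,y,z,u,v): X.append([x,y,z]);obs.append([265+u/3.7-.4,105+v/3.7-.4])
add(73.5,106,37,165,656);add(23.5,106,37,327,647)
add(-23.5,106,37,480,637);add(-73.5,106,37,642,629)
add(104.5,-66.5,41,20,68);add(-104.5,-66.5,41,772,32)
f=lambda v:(proj(p,T(v,X))-np.array(obs)).ravel()
r=least_squares(f,[487,-32,3.14]);v=r.x;print(v,r.fun.reshape(-1,2).round(1).tolist())
print('pad',T(v,[48.5,88,37]),'bar',T(v,[48.5,113,37]),T(v,[48.5,104,37]),'bay',T(v,[48.5,0,4]))
for u,w in[(247,676),(247,660),(560,657)]:
    print('bar px',onz(p,(265+u/3.7-.4,105+w/3.7-.4),41.5),'box',)
q=onz(p,(265+278/3.7-.4,105+172/3.7-.4),23);print('stored',q)
E
```

```text
[487.4474469  -27.16182562   3.16031272] [[-0.1, -0.0], [-0.3, 0.1], [-0.6, 0.7], [-0.6, 0.5], [-6.0, 1.6], [7.5, -1.2]]
pad [[ 440.60321406 -116.05427665   37.        ]] bar [[ 441.07118827 -141.04989627   37.        ]] [[ 440.90271756 -132.05147321   37.        ]] bay [[438.95594484 -28.06969559   4.        ]]
bar px [ 441.26877544 -140.15580853   41.5       ] box
bar px [ 441.44154198 -134.69190928   41.5       ] box
bar px [ 537.43602541 -137.44194164   41.5       ] box
stored [455.07805854   8.31902127  23.        ]
```

```bash
python3 - <<'E'
from h import *
plan([440.8,-120,100],4,-3.6,0)
E
```

```text
[[34.7, -16.9, 1.6], -0.9, 0]
[[34.7, -16.9, 1.3], -0.9, 0]
[[34.7, -16.9, 1.0], -0.9, 0]
[[34.7, -16.9, 0.8], -0.9, 0]
```

Request:
apply_moves --targets '[[[35, -17, 2], -0.9, 0], [[35, -17, 1], -0.9, 0], [[35, -17, 1], -0.9, 0], [[34, -17, 1], -0.9, 0], [[20, 0, 0], 0, 0], [[20, 0, 0], 0, 0], [[0, 0, 0], 0, 0]]'

```text
clock: 3.38
eef_pos: [445.9, -111.2, 54.4]
tool_rot: [0.186, 1.564, 0.235]
force: [0.5, -0.7, 0.1]
width: 0.2
```

```bash
python3 - <<'E'
from h import *
rep()
p=eyes.camera_params('wrist')
im,d=grab('wrist','w3.png'); im2,_=grab('scene');rep()
crop(im,220,190,420,340,4,'w3a.png');crop(im2,350,150,500,280,5,'s3a.png')
E
```

```text
t 3.38 p [ 445.87 -111.22   54.41] x [ 0.007  0.002 -1.   ] z [0.999 0.049 0.007] F [ 0.5 -0.7  0.1] w 0.2 q7 0.70
t 3.48 p [ 446.88 -111.74   55.71] x [ 0.009  0.001 -1.   ] z [0.999 0.049 0.009] F [-0.5 -0.7  0.7] w -0.3 q7 0.70
```

View pics/w3a.png

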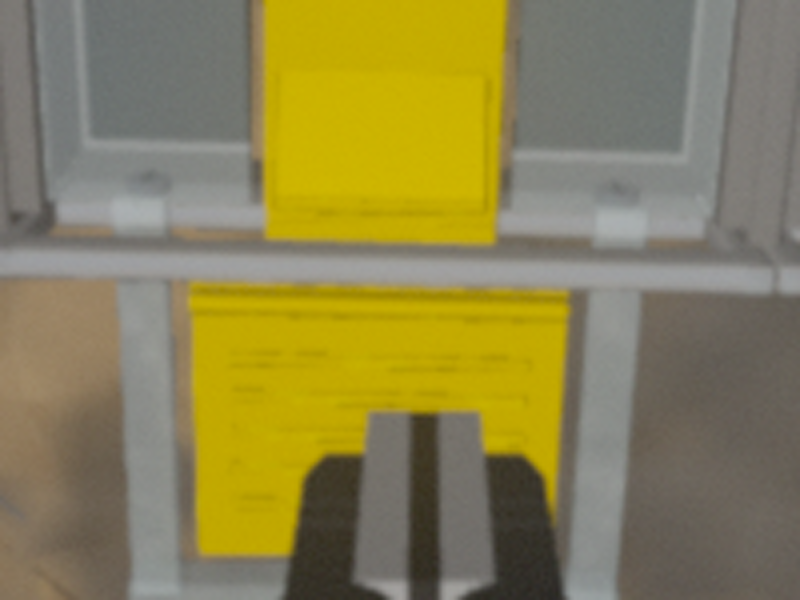

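View pics/s3a.png

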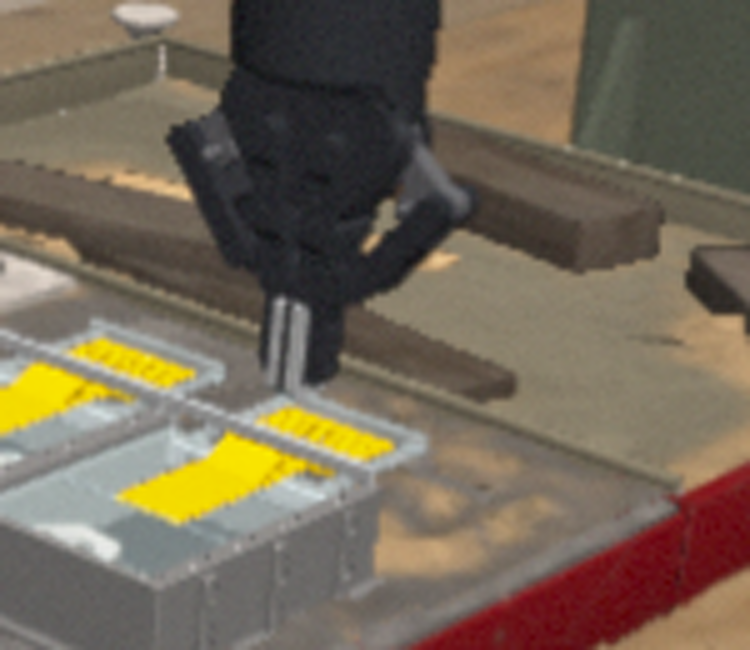

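Request:
apply_moves --targets '[[[4, -6, -4], 0.6, 0], [[5, -3, -3], 0.6, 0], [[0, 0, 0], 0, 0], [[0, 0, 0], 0, 0]]'

```text
clock: 3.98
eef_pos: [441.4, -121.5, 48.1]
tool_rot: [-0.056, 1.558, -0.028]
force: [0.3, 0.1, -0.1]
width: -0.1
```

```bash
python3 - <<'E'
from h import *
rep();im,d=grab('wrist'); rep()
crop(im,220,190,420,340,4,'w4a.png')
E
```

```text
t 3.98 p [ 441.37 -121.53   48.12] x [ 0.013 -0.    -1.   ] z [1.    0.028 0.013] F [ 0.3  0.1 -0.1] w -0.1 q7 0.72
t 4.03 p [ 441.29 -121.54   48.1 ] x [ 0.013 -0.    -1.   ] z [1.    0.028 0.013] F [-0.3 -0.2  0.4] w -0.2 q7 0.72
```

View pics/w4a.png

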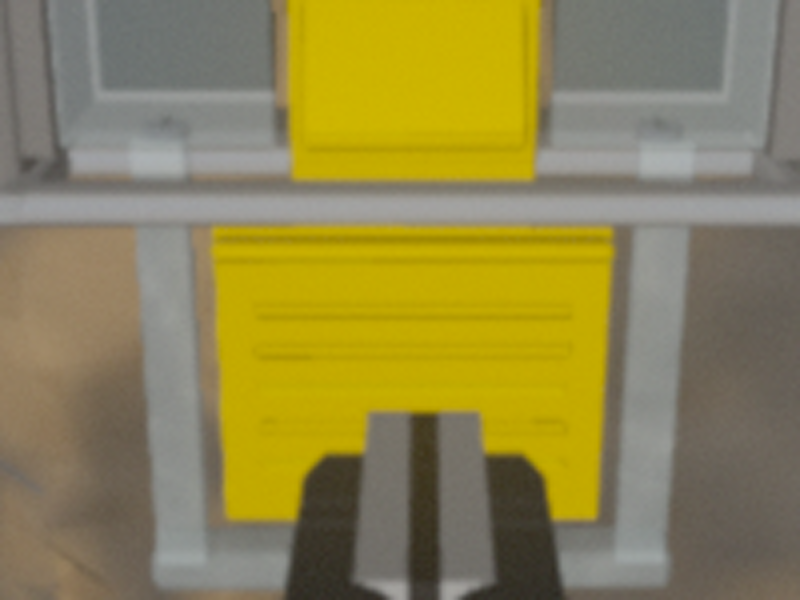

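```bash
python3 - <<'E'
from h import *
p=eyes.camera_params('wrist')
px=lambda a,b:(220+a/4-.4,190+b/4-.4)
print('cam',ray(p,(0,0))[0])
print('tip front',onz(p,px(425,412),48.1))
for b,z in((235,40),(255,37),(520,37),(525,41.5),(550,41.5),(590,41.5),(590,34)): print(b,z,onz(p,px(420,b),z).round(1))
E
```

```text
cam [438.20238347 -36.21948874 190.12514877]
tip front [ 442.19233269 -111.40928337   48.1       ]
235 40 [441.1 -91.8  40. ]
255 37 [441.3 -95.5  37. ]
520 37 [ 442.3 -133.4   37. ]
525 41.5 [ 442.2 -131.3   41.5]
550 41.5 [ 442.3 -135.1   41.5]
590 41.5 [ 442.5 -141.3   41.5]
590 34 [ 442.7 -146.6   34. ]
```

Request:
apply_moves --targets '[[[5, 1, 0], 0, 0], [[3, 0, 0], 0, 0], [[0, 0, 0], 0, 0]]'

```text
clock: 4.4
eef_pos: [441.6, -120.2, 39.6]
tool_rot: [-0.05, 1.558, -0.022]
force: [-0.6, 0.1, 0.7]
width: 0.2
```

```bash
python3 - <<'E'
from h import *
rep()
E
```

```text
t 4.40 p [ 441.6  -120.21   39.55] x [ 0.013 -0.    -1.   ] z [1.    0.028 0.013] F [-0.6  0.1  0.7] w 0.2 q7 0.75
```

Now find pad contact.

Request:
apply_moves --targets '[[[2, 0, 0], 0, 0], [[0, 0, 0], 0, 0]]'

```text
clock: 4.65
eef_pos: [441.7, -120.2, 37.4]
tool_rot: [-0.054, 1.558, -0.025]
force: [-0.2, 0.6, -0.4]
width: 0.4
```

Request:
apply_moves --targets '[[[1, 0, 0], 0, 0], [[0, 0, 0], 0, 0]]'

```text
clock: 4.9
eef_pos: [441.7, -120.2, 36.5]
tool_rot: [-0.055, 1.557, -0.026]
force: [0.4, 0.0, 1.5]
width: 0.1
```

Request:
apply_moves --targets '[[[1, 0, 0], 0, 0], [[0, 0, 0], 0, 0]]'

```text
clock: 5.15
eef_pos: [441.8, -120.3, 35.6]
tool_rot: [-0.053, 1.557, -0.025]
force: [1.0, 0.8, 2.1]
width: -0.3
```

Request:
apply_moves --targets '[[[1.2, -3, 0], 0, 0], [[0, -2, 0], 0, 0], [[0, -2, 0], 0, 0]]'

```text
clock: 5.52
eef_pos: [441.9, -126.1, 34.4]
tool_rot: [0.124, 1.558, 0.154]
force: [0.3, 1.9, 2.4]
width: 0.0
```

Request:
apply_moves --targets '[[[0, -1.5, 0], 0, 0], [[0, -1, 0], 0, 0]]'

```text
clock: 5.78
eef_pos: [442.0, -128.7, 34.4]
tool_rot: [0.148, 1.558, 0.178]
force: [0.7, 2.4, 2.2]
width: -0.2
```

Request:
apply_moves --targets '[[[0, -1, 0], 0, 0], [[0, 0, 0], 0, 0]]'

```text
clock: 6.02
eef_pos: [442.0, -129.9, 34.4]
tool_rot: [0.141, 1.558, 0.171]
force: [0.4, 1.8, 2.0]
width: 0.0
```

Request:
apply_moves --targets '[[[0, -1, 0], 0, 0], [[0, 0, 0], 0, 0]]'

```text
clock: 6.28
eef_pos: [442.0, -130.0, 34.4]
tool_rot: [0.242, 1.558, 0.272]
force: [0.2, 2.3, 3.7]
width: -0.2
```

Request:
apply_moves --targets '[[[0.7, 1, 0], 0, 0], [[0, -1.5, 0], 0, 0], [[0, -1.5, 0], 0, 0]]'

```text
clock: 6.65
eef_pos: [442.0, -130.3, 33.7]
tool_rot: [0.455, 1.558, 0.487]
force: [0.8, 6.0, 4.4]
width: -0.1
```

Request:
apply_moves --targets '[[[0.7, 1, 0], 0, 0], [[0, -1.5, 0], 0, 0], [[0, -1.5, 0], 0, 0]]'

```text
clock: 7.02
eef_pos: [442.2, -133.2, 33.0]
tool_rot: [0.364, 1.558, 0.396]
force: [-0.3, 1.8, 4.1]
width: -0.0
```

Request:
apply_moves --targets '[[[0.2, -3, 0], 0, 0], [[0, -4, 0], 0, 0], [[0, -4, 0], 0, 0]]'

```text
clock: 7.4
eef_pos: [442.4, -144.5, 32.8]
tool_rot: [0.417, 1.558, 0.449]
force: [-0.5, 1.9, 4.5]
width: 0.2
```

Request:
apply_moves --targets '[[[0, -4, 0], 0, 0], [[0, -6, 0], 0, 0], [[0, -6, 0], 0, 0]]'

```text
clock: 7.78
eef_pos: [442.8, -161.5, 32.8]
tool_rot: [0.452, 1.558, 0.484]
force: [-1.0, 2.7, 3.4]
width: 0.1
```

Request:
apply_moves --targets '[[[-0.5, -10, 0], 0, 0], [[-0.5, -12, 0], 0, 0], [[0, -12, 0], 0, 0], [[0, -10, 0], 0, 0], [[0, -5, 0], 0, 0]]'

```text
clock: 8.4
eef_pos: [443.9, -214.3, 33.2]
tool_rot: [0.509, 1.558, 0.54]
force: [-0.3, 2.6, 2.5]
width: 0.1
```

Request:
apply_moves --targets '[[[0, -4, 0], 0, 0], [[0, -2, 0], 0, 0], [[0, -1, 0], 0, 0]]'

```text
clock: 8.78
eef_pos: [444.1, -222.6, 33.2]
tool_rot: [0.417, 1.559, 0.448]
force: [-0.6, 2.1, 2.7]
width: -0.0
```

Request:
apply_moves --targets '[[[0, -1.5, 0], 0, 0], [[0, 0, 0], 0, 0], [[-2, 4, 0], 0, 0], [[-15, 2, 0], 0, 0], [[-50, 0, 0], 0, 0], [[-50, 0, 0], 0, 0]]'

```text
clock: 9.52
eef_pos: [440.8, -218.2, 151.6]
tool_rot: [0.796, 1.563, 0.825]
force: [0.8, -0.3, -0.9]
width: -0.1
```

```bash
python3 - <<'E'
from h import *
rep();im,d=grab('top'); im2,_=grab('scene')
crop(im,340,180,490,320,5,'t5.png')
plan([442,245,200],10,-80,60)
E
```

```text
t 9.53 p [ 440.83 -218.15  151.59] x [ 0.005  0.006 -1.   ] z [1.    0.03  0.005] F [ 0.8 -0.3 -0.9] w -0.1 q7 0.83
[[-4.4, 46.5, 1.3], -8.0, 60]
[[-4.4, 45.9, 7.7], -8.0, 60]
[[-4.4, 44.3, 14.0], -8.0, 60]
[[-4.4, 42.0, 20.1], -8.0, 60]
[[-4.4, 38.8, 25.7], -8.0, 60]
[[-4.4, 34.8, 30.8], -8.0, 60]
[[-4.4, 30.2, 35.4], -8.0, 60]
[[-4.4, 25.0, 39.2], -8.0, 60]
[[-4.4, 19.2, 42.3], -8.0, 60]
[[-4.4, 13.2, 44.6], -8.0, 60]
```

View pics/t5.png

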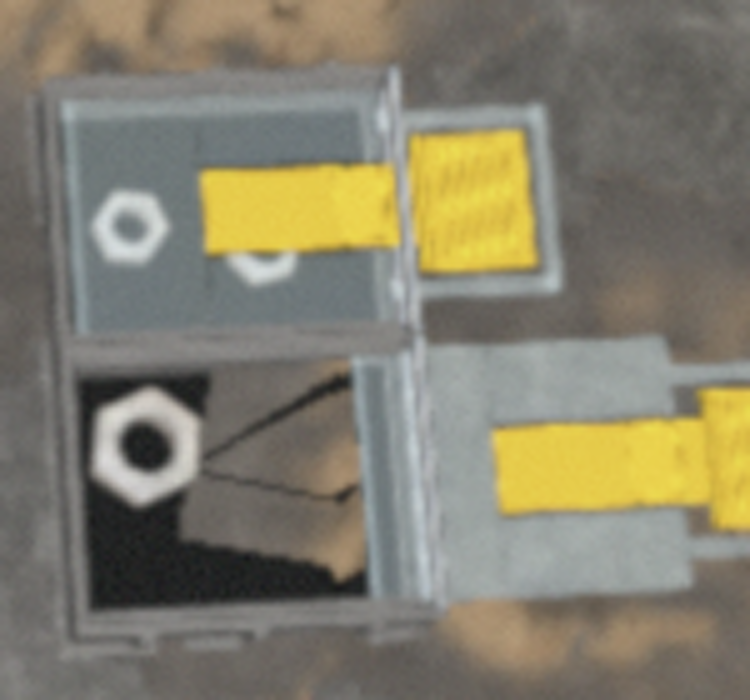

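```bash
python3 - <<'E'
from h import *
plan([430,235,170],10,-30.6,60)
E
```

```text
[[-1.5, 45.5, -0.0], -3.06, 60]
[[-1.5, 45.5, 2.4], -3.06, 60]
[[-1.5, 45.3, 4.8], -3.06, 60]
[[-1.5, 44.9, 7.3], -3.06, 60]
[[-1.5, 44.5, 9.6], -3.06, 60]
[[-1.5, 43.9, 12.0], -3.06, 60]
[[-1.5, 43.2, 14.3], -3.06, 60]
[[-1.5, 42.4, 16.6], -3.06, 60]
[[-1.5, 41.4, 18.9], -3.06, 60]
[[-1.5, 40.4, 21.0], -3.06, 60]
```

Request:
apply_moves --targets '[[[-2, 46, 0], -3, 60], [[-2, 46, 2], -3, 60], [[-2, 45, 5], -3, 60], [[-2, 45, 7], -3, 60], [[-2, 45, 10], -3, 60], [[-1, 44, 12], -3, 60], [[-1, 43, 14], -3, 60], [[-1, 42, 17], -3, 60], [[-1, 41, 19], -3, 60], [[-1, 40, 21], -3, 60]]'

```text
clock: 10.88
eef_pos: [428.1, 247.4, 174.0]
tool_rot: [-0.578, 1.551, -0.013]
force: [0.6, -1.0, 0.0]
width: 60.2
```

```bash
python3 - <<'E'
from h import *
grab('wrist');rep()
p=eyes.camera_params('wrist')
im,d=grab('wrist','w6.png'); rep()
import pickle;pickle.dump(p,open('pics/w6.pkl','wb'))
E
```

```text
t 10.93 p [427.48 255.39 173.92] x [ 0.02   0.005 -1.   ] z [0.839 0.544 0.02 ] F [1.5 6.9 0.8] w 60.1 q7 0.27
t 10.97 p [427.59 252.12 173.75] x [ 0.02   0.003 -1.   ] z [0.84  0.542 0.019] F [ 0.4 -0.3 -0.5] w 59.9 q7 0.27
```

View pics/w6.png

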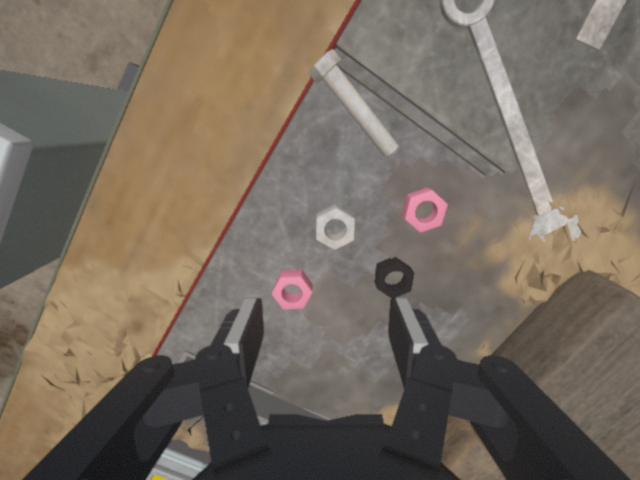

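```bash
python3 - <<'E'
from h import *
import pickle;p=pickle.load(open('pics/w6.pkl','rb'))
im=cv2.imread('pics/w6.png');crop(im,300,195,370,260,10,'w6a.png')
d=np.load('pics/w6.png.npy')
print(onz(p,(335,228),19).round(1),onz(p,(335,228),10).round(1))
q=onz(p,(335,228),17); plan([q[0],q[1],75],4,0,60)
E
```

```text
[441.7 257.6  19. ] [443.6 255.5  10. ]
[[24.8, -0.7, 3.3], 0.0, 60]
[[24.8, -0.7, 3.3], 0.0, 60]
[[24.8, -0.7, 3.3], 0.0, 60]
[[24.8, -0.7, 3.3], 0.0, 60]
```

View pics/w6a.png

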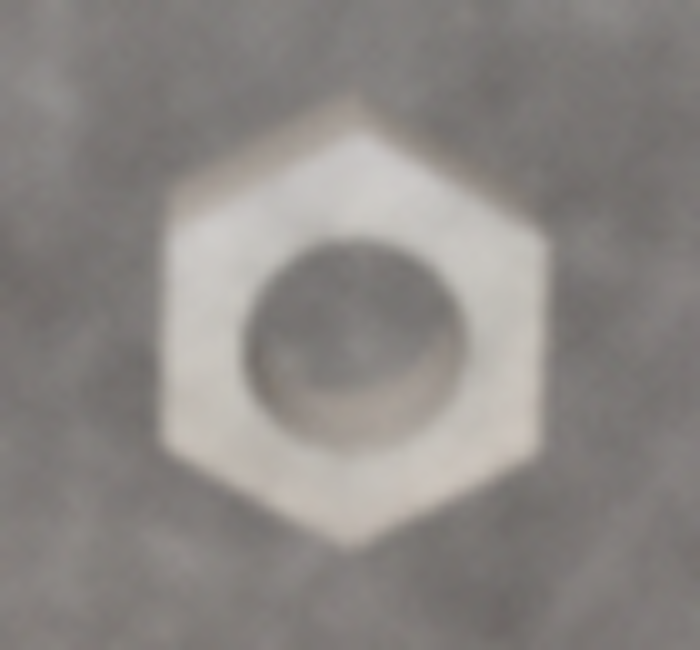

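Request:
apply_moves --targets '[[[25, 0, 4], 0, 60], [[25, 0, 4], 0, 60], [[25, 0, 4], 0, 60], [[20, 0, 2], 0, 60], [[0, 0, 0], 0, 60], [[0, 0, 0], 0, 60]]'

```text
clock: 11.72
eef_pos: [440.0, 259.2, 78.1]
tool_rot: [-0.451, 1.551, 0.123]
force: [-0.4, 0.5, -0.7]
width: 60.0
```

```bash
python3 - <<'E'
from h import *
s=rep();print(go([442,257,60]))
p=eyes.camera_params('wrist');im,d=grab('wrist','w7.png')
print(proj(p,[442,257,19]))
E
```

```text
t 11.72 p [439.98 259.24  78.1 ] x [ 0.02   0.002 -1.   ] z [0.84  0.542 0.018] F [-0.4  0.5 -0.7] w 60.0 q7 0.34
[18.1 -2.8  0.2]
[[322.72944316 266.48830792]]
```

View pics/w7.png

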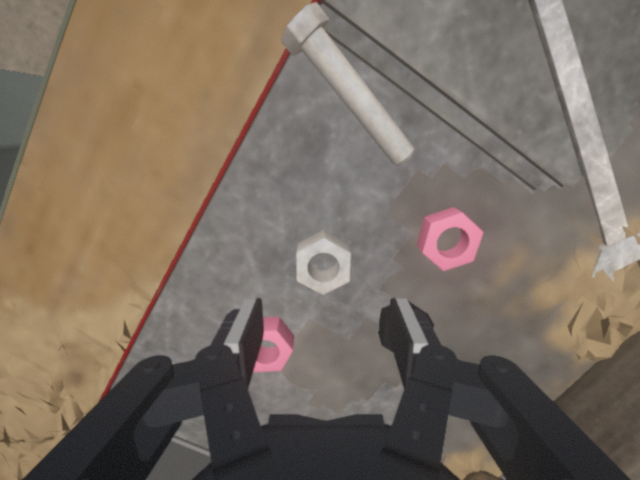

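Request:
apply_moves --targets '[[[18, -2.8, 0.2], 0, 60], [[20, 0, 0], 0, 60], [[0, 0, 0], 0, 60], [[0, 0, 0], 0, 60]]'

```text
clock: 12.28
eef_pos: [444.5, 258.2, 43.7]
tool_rot: [-0.341, 1.545, 0.233]
force: [0.4, 0.2, 0.2]
width: 60.3
```

```bash
python3 - <<'E'
from h import *
s=rep();print(go([442,257,4]))
E
```

```text
t 12.28 p [444.53 258.25  43.69] x [ 0.026  0.006 -1.   ] z [0.84  0.543 0.025] F [0.4 0.2 0.2] w 60.3 q7 0.37
[39.6  0.7 -3.8]
```

Request:
apply_moves --targets '[[[12, 0, -2], 0, 60], [[12, 0.7, -2], 0, 60], [[0, 0, 0], 0, 60], [[8, 0, 0], 0, 60], [[0, 0, 0], 0, 60]]'

```text
clock: 12.9
eef_pos: [441.9, 257.3, 10.7]
tool_rot: [-0.319, 1.543, 0.255]
force: [-0.2, 0.5, 0.3]
width: 60.1
```

```bash
python3 - <<'E'
from h import *
s=rep();print(go([442,257,4]))
E
```

```text
t 12.90 p [441.94 257.29  10.67] x [ 0.027  0.007 -1.   ] z [0.839 0.543 0.027] F [-0.2  0.5  0.3] w 60.1 q7 0.40
[ 6.7 -0.2 -0.3]
```

Request:
apply_moves --targets '[[[6, 0, 0], 0, 60], [[3, 0, 0], 0, 60], [[0, 0, 0], 0, 60]]'

```text
clock: 13.28
eef_pos: [442.4, 257.4, 1.1]
tool_rot: [-0.32, 1.542, 0.254]
force: [1.0, 0.4, -0.3]
width: 60.2
```

Request:
apply_moves --targets '[[[0, 0, 0], 0, 25], [[0, 0, 0], 0, 25], [[0, 0, 0], 0, 25], [[0, 0, 0], 0, 25]]'

```text
clock: 13.78
eef_pos: [442.4, 257.5, 1.6]
tool_rot: [-0.311, 1.542, 0.263]
force: [-0.2, -0.8, -1.0]
width: 34.2
```

Request:
apply_moves --targets '[[[-15, 0, 0], 0, 10], [[-30, 0, 0], 0, 10], [[-40, 0, 0], 0, 10], [[-40, 0, 0], 0, 10], [[0, 0, 0], 0, 10]]'

```text
clock: 14.4
eef_pos: [438.7, 256.4, 133.0]
tool_rot: [-0.274, 1.542, 0.299]
force: [0.3, -0.0, -1.5]
width: 34.5
```

```bash
python3 - <<'E'
from h import *
s=rep()
im,d=grab('wrist','w8.png')
plan([436,-40,150],8,30,10)
E
```

```text
t 14.40 p [438.71 256.41 133.01] x [ 0.028  0.009 -1.   ] z [0.84  0.542 0.028] F [ 0.3 -0.  -1.5] w 34.5 q7 0.36
[[-2.6, -31.0, -20.2], 3.75, 10]
[[-2.6, -32.3, -18.1], 3.75, 10]
[[-2.6, -33.4, -16.0], 3.75, 10]
[[-2.6, -34.3, -13.8], 3.75, 10]
[[-2.6, -35.2, -11.5], 3.75, 10]
[[-2.6, -35.8, -9.2], 3.75, 10]
[[-2.6, -36.4, -6.8], 3.75, 10]
[[-2.6, -36.7, -4.4], 3.75, 10]
```

View pics/w8.png

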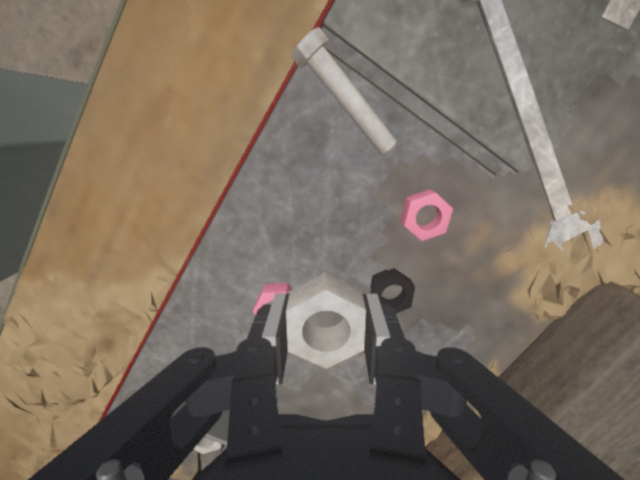

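Request:
apply_moves --targets '[[[-3, -31, -20], 3.8, 10], [[-3, -32, -18], 3.8, 10], [[-3, -33, -16], 3.8, 10], [[-3, -34, -14], 3.8, 10], [[-3, -35, -12], 3.8, 10], [[-3, -36, -9], 3.8, 10], [[-3, -36, -7], 3.8, 10], [[-3, -30, -4], 3.8, 10], [[0, 0, 0], 0, 10], [[0, 0, 0], 0, 10]]'

```text
clock: 15.7
eef_pos: [424.4, -39.7, 146.5]
tool_rot: [0.539, 1.561, 0.568]
force: [-0.3, -1.2, -1.0]
width: 34.2
```

```bash
python3 - <<'E'
from h import *
s=rep();print(go([439,-39,80]))
p=eyes.camera_params('wrist')
im,d=grab('wrist','w9.png')
import pickle;pickle.dump(p,open('pics/w9.pkl','wb'))
E
```

```text
t 15.70 p [424.41 -39.74 146.55] x [ 0.008  0.005 -1.   ] z [1.    0.028 0.008] F [-0.3 -1.2 -1. ] w 34.2 q7 0.54
[66.7 -0.  14.1]
```

View pics/w9.png

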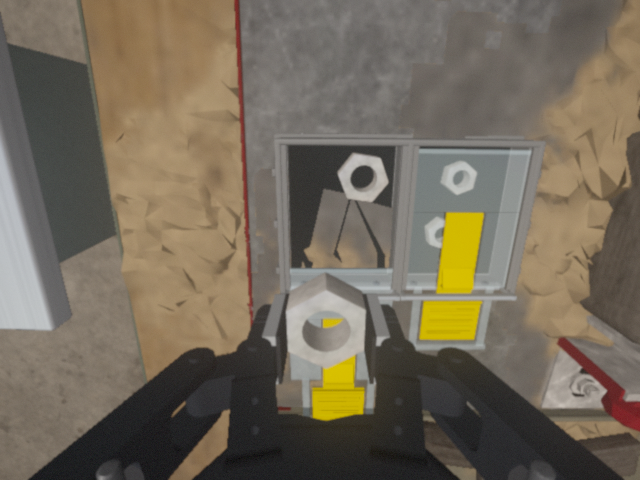

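```bash
python3 - <<'E'
from h import *
import pickle;p=pickle.load(open('pics/w9.pkl','rb'))
im=cv2.imread('pics/w9.png');crop(im,265,125,415,300,4.5,'w9a.png')
for uv in[(288,146),(396,146),(289,255),(394,255),(340,268)]: print(uv,onz(p,uv,38).round(1))
print('stored',onz(p,(362,176),23).round(1))
E
```

```text
(288, 146) [396.7  32.2  38. ]
(396, 146) [475.7  34.5  38. ]
(289, 255) [396.9 -53.1  38. ]
(394, 255) [482.3 -50.9  38. ]
(340, 268) [438.8 -63.5  38. ]
stored [453.9  10.   23. ]
```

View pics/w9a.png

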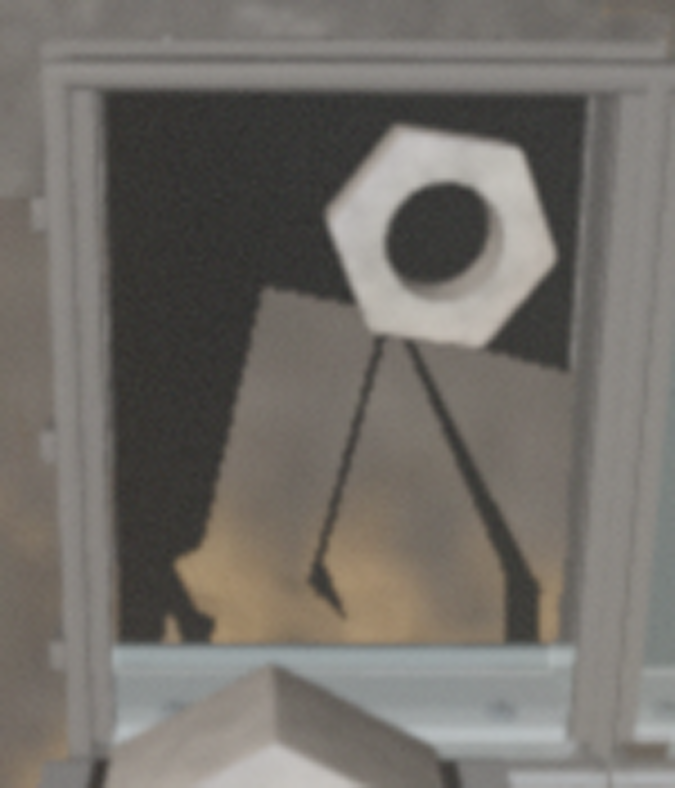

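Request:
apply_moves --targets '[[[10, 0, 5], 0, 10], [[15, 1, 5], 0, 10], [[15, 1, 4], 0, 10], [[10, 0, 0], 0, 10], [[0, 0, 0], 0, 10], [[0, 0, 0], 0, 10]]'

```text
clock: 16.5
eef_pos: [439.3, -34.0, 91.5]
tool_rot: [0.848, 1.563, 0.882]
force: [-0.3, 0.0, -1.1]
width: 34.1
```

```bash
python3 - <<'E'
from h import *
s=rep();print(go([439.5,-37,30]))
im,d=grab('wrist','w10.png');im,d=grab('scene');crop(im,300,150,480,290,4.4,'s10.png')
E
```

```text
t 16.50 p [439.25 -34.05  91.52] x [ 0.005  0.006 -1.   ] z [0.999 0.034 0.005] F [-0.3  0.  -1.1] w 34.1 q7 0.61
[61.5 -3.3 -0.2]
```

View pics/w10.png

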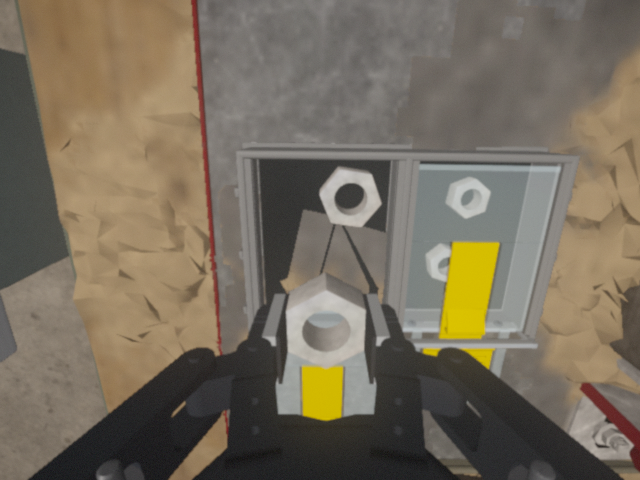

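View pics/s10.png

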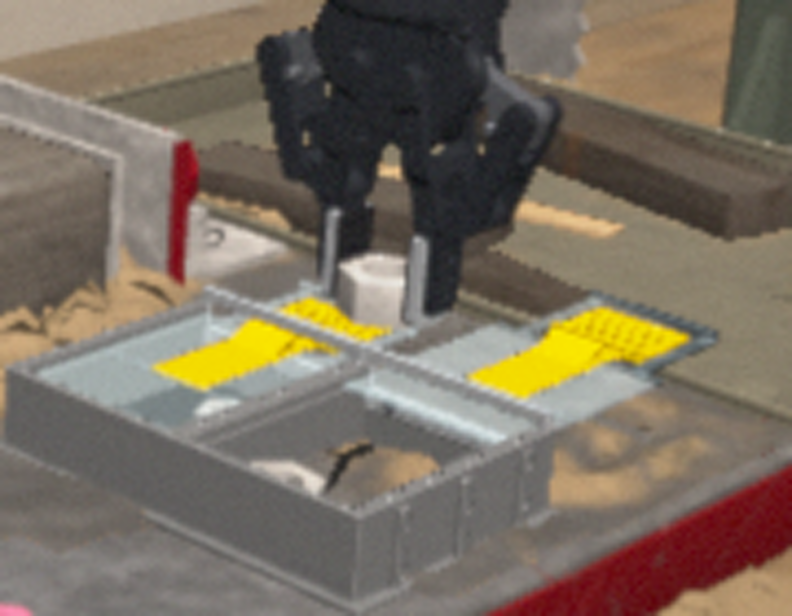

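```bash
python3 - <<'E'
from h import *
p=eyes.camera_params('wrist');d=np.load('pics/w10.png.npy')
pos,R=tool()
for uv in[(265,330),(283,330),(255,345),(240,360),(215,355),(205,365),(190,380),(175,395),(380,325),(395,345),(420,360),(440,365),(460,385),(250,400),(270,300)]:
    c,r=ray(p,uv);q=c+r*d[uv[1],uv[0]];print(uv,(R.T@(q-pos)).round(1),q.round(1))
E
```

```text
(265, 330) [-34.4  12.3 -21.9] [416.8 -22.7 126.1]
(283, 330) [-27.3   7.5 -16.2] [422.8 -27.2 119. ]
(255, 345) [-45.9  14.1 -23.3] [415.3 -21.  137.7]
(240, 360) [-53.2  13.6 -26.8] [411.9 -21.6 144.9]
(215, 355) [-49.3  12.5 -36.3] [402.4 -23.1 141. ]
(205, 365) [-55.3  13.2 -37.5] [401.1 -22.4 146.9]
(190, 380) [-61.7  13.  -40. ] [398.7 -22.8 153.3]
(175, 395) [-67.2  12.5 -42.3] [396.3 -23.4 158.8]
(380, 325) [-29.5  11.4  22.6] [461.4 -22.  121.5]
(395, 345) [-46.4  14.5  25. ] [463.6 -19.  138.4]
(420, 360) [-45.7   7.6  34.4] [473.2 -25.4 137.8]
(440, 365) [-53.1  11.5  38.7] [477.3 -21.5 145.1]
(460, 385) [-62.   11.4  41.9] [480.5 -21.5 154.1]
(250, 400) [-74.5  18.1 -18.6] [419.8 -17.  166.3]
(270, 300) [ 86.6 -42.3 -42.3] [399.  -77.2   4.7]
```

Request:
apply_moves --targets '[[[15, -2, 0], 0, 10], [[15, -1.5, 0], 0, 10], [[12, 0, 0], 0, 10], [[8, 0, 0], 0, 10], [[0, 0, 0], 0, 10]]'

```text
clock: 17.23
eef_pos: [441.9, -37.4, 42.2]
tool_rot: [0.443, 1.558, 0.477]
force: [-0.2, -0.6, -0.6]
width: 34.1
```

```bash
python3 - <<'E'
from h import *
s=rep();print(go([439.5,-37,6]))
E
```

```text
t 17.23 p [441.88 -37.37  42.2 ] x [ 0.011  0.006 -1.   ] z [0.999 0.034 0.011] F [-0.2 -0.6 -0.6] w 34.1 q7 0.72
[36.2  0.3 -2.8]
```

Request:
apply_moves --targets '[[[8, 0, -2], 0, 10], [[8, 0, -1], 0, 10], [[8, 0, 0], 0, 10], [[0, 0, 0], 0, 10]]'

```text
clock: 17.73
eef_pos: [440.8, -37.2, 19.2]
tool_rot: [0.336, 1.555, 0.371]
force: [-0.4, 0.9, -0.1]
width: 34.9
```

Request:
apply_moves --targets '[[[4, 0, 0], 0, 10], [[2, 0, 0], 0, 10], [[0, 0, 0], 0, 10]]'

```text
clock: 18.1
eef_pos: [441.9, -37.0, 14.4]
tool_rot: [0.308, 1.552, 0.343]
force: [-0.4, 0.5, -0.3]
width: 34.2
```

Request:
apply_moves --targets '[[[5, 0, -2], 0, 10], [[2.5, 0, 0], 0, 10], [[0, 0, 0], 0, 10]]'

```text
clock: 18.48
eef_pos: [442.5, -37.2, 9.3]
tool_rot: [0.444, 1.556, 0.479]
force: [0.4, -0.0, -1.2]
width: 34.3
```

Request:
apply_moves --targets '[[[1, 0, 0], 0, 10], [[0, 0, 0], 0, 10]]'

```text
clock: 18.73
eef_pos: [442.8, -37.3, 8.5]
tool_rot: [0.472, 1.557, 0.507]
force: [0.7, 0.7, -1.3]
width: 34.4
```

Request:
apply_moves --targets '[[[1.5, 0, -3], 0, 10], [[0, 0, 0], 0, 10]]'

```text
clock: 18.98
eef_pos: [440.8, -37.5, 8.3]
tool_rot: [0.605, 1.559, 0.64]
force: [-0.3, 1.0, -0.7]
width: 34.3
```

Request:
apply_moves --targets '[[[1, 0, -1], 0, 10], [[0, 0, 0], 0, 10]]'

```text
clock: 19.23
eef_pos: [440.2, -37.6, 7.8]
tool_rot: [0.681, 1.56, 0.715]
force: [-0.9, 0.5, -1.7]
width: 34.4
```

Request:
apply_moves --targets '[[[1.5, 0, 0], 0, 10], [[0.5, 0, 0], 0, 10], [[0, 0, 0], 0, 10]]'

```text
clock: 19.6
eef_pos: [440.9, -37.6, 6.2]
tool_rot: [0.764, 1.561, 0.799]
force: [0.2, 0.5, -1.1]
width: 34.0
```

Near the floor; release gently.

Request:
apply_moves --targets '[[[0.5, 0, 0], 0, 10], [[0, 0, 0], 0, 10], [[0, 0, 0], 0, 46], [[0, 0, 0], 0, 46], [[0, 0, 0], 0, 46]]'

```text
clock: 20.23
eef_pos: [441.2, -37.7, 6.1]
tool_rot: [0.747, 1.56, 0.782]
force: [0.2, -0.6, 1.7]
width: 45.9
```

Request:
apply_moves --targets '[[[-10, 0, 0], 0, 46], [[-20, 0, 0], 0, 46], [[-30, 0, 0], 0, 46], [[-40, 0, 0], 0, 46], [[-30, 0, 0], 0, 0], [[0, 0, 0], 0, 0]]'

```text
clock: 20.98
eef_pos: [439.7, -38.8, 139.6]
tool_rot: [0.937, 1.561, 0.971]
force: [0.8, -0.4, -0.4]
width: 10.5
```

```bash
python3 - <<'E'
from h import *
s=rep();p=eyes.camera_params('wrist')
im,d=grab('wrist','w11.png');im,d=grab('top');crop(im,340,180,490,320,5,'t11.png')
plan([445,-250,110],5,1,0)
E
```

```text
t 20.98 p [439.72 -38.77 139.58] x [ 0.006  0.008 -1.   ] z [0.999 0.034 0.006] F [ 0.8 -0.4 -0.4] w 10.5 q7 0.85
[[5.2, -42.4, -0.1], 0.2, 0]
[[5.2, -42.4, 0.0], 0.2, 0]
[[5.2, -42.4, 0.2], 0.2, 0]
[[5.2, -42.4, 0.3], 0.2, 0]
[[5.2, -42.4, 0.5], 0.2, 0]
```

View pics/w11.png

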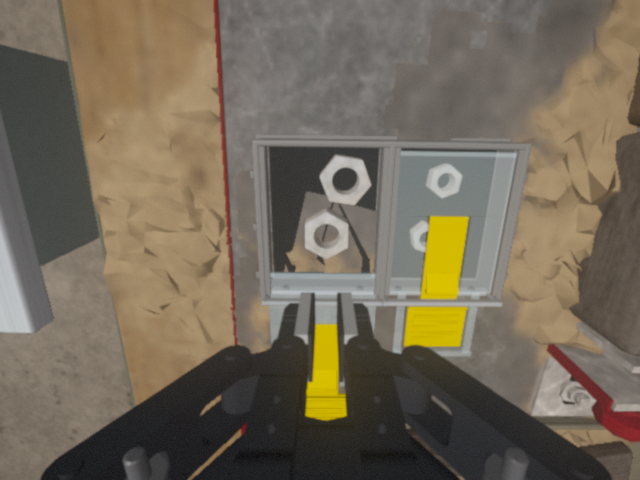

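View pics/t11.png

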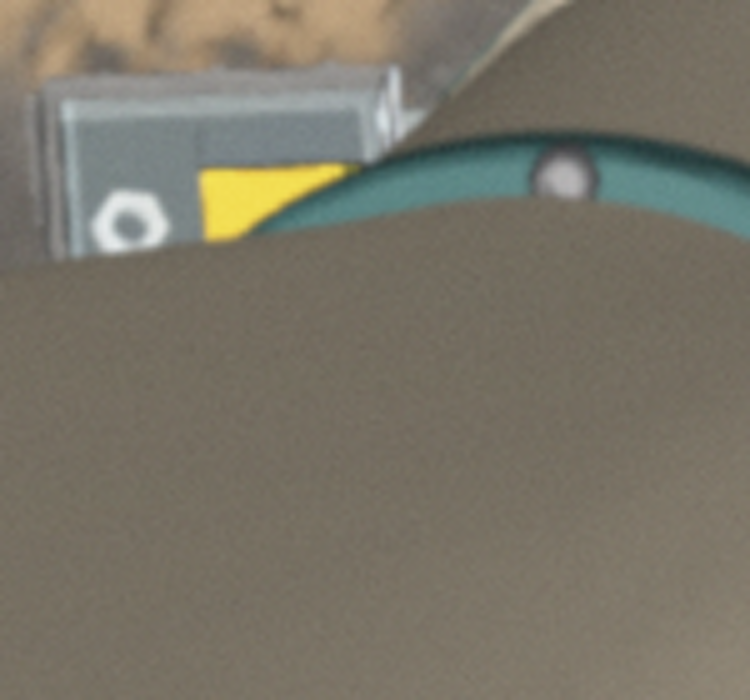

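```bash
python3 - <<'E'
from h import *
p=eyes.camera_params('top');d=np.load('pics/t0.png.npy')
for uv in[(480,280),(495,280),(505,280),(508,280),(512,280),(520,280),(540,280),(560,280),(535,200),(630,270)]:
    c,r=ray(p,uv);print(uv,(c+r*d[uv[1],uv[0]]).round(0))
E
```

```text
(480, 280) [ 431. -197.    2.]
(495, 280) [ 430. -224.    4.]
(505, 280) [ 430. -244.    3.]
(508, 280) [ 431. -255.  -10.]
(512, 280) [ 429. -256.    7.]
(520, 280) [ 431. -282.  -17.]
(540, 280) [ 430. -325.  -25.]
(560, 280) [ 429. -362.  -19.]
(535, 200) [ 583. -322.   -3.]
(630, 270) [ 440. -496.    3.]
```

Request:
apply_moves --targets '[[[2, -45, 0], 0, 0], [[4, -45, 0], 0, 0], [[5, -45, 0], 0, 0], [[5, -45, 0], 0, 0], [[5, -44, 1], 0, 0], [[0, 0, 0], 0, 0], [[0, 0, 0], 0, 0]]'

```text
clock: 21.95
eef_pos: [443.6, -263.9, 104.1]
tool_rot: [2.101, 1.549, 2.138]
force: [-0.2, 1.4, -0.4]
width: 0.3
```

```bash
python3 - <<'E'
from h import *
s=rep();print(go([445.5,-263,50]))
im,d=grab('wrist','w12.png')
E
```

```text
t 21.95 p [ 443.57 -263.92  104.06] x [-0.011  0.018 -1.   ] z [ 0.999  0.037 -0.011] F [-0.2  1.4 -0.4] w 0.3 q7 1.23
[54.  -0.1  2.6]
```

View pics/w12.png

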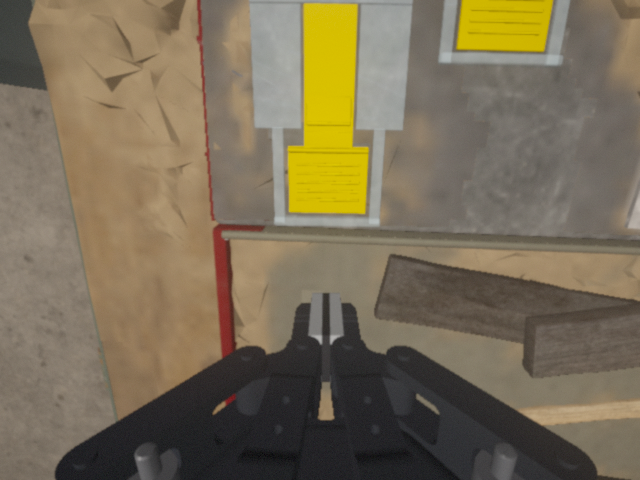

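Bar at row ~220, x cols 275–380; fingers (325) are centred and beyond it. Descend.

Request:
apply_moves --targets '[[[20, 0, 1], 0, 0], [[20, 0, 1], 0, 0], [[15, 0, 0], 0, 0], [[0, 0, 0], 0, 0], [[0, 0, 0], 0, 0]]'

```text
clock: 22.62
eef_pos: [446.0, -256.9, 47.5]
tool_rot: [2.033, 1.547, 2.078]
force: [-0.3, 0.3, -0.8]
width: -0.1
```

```bash
python3 - <<'E'
from h import *
s=rep();print(go([445.5,-263,36.5]))
E
```

```text
t 22.62 p [ 446.03 -256.93   47.46] x [-0.012  0.021 -1.   ] z [ 0.999  0.045 -0.011] F [-0.3  0.3 -0.8] w -0.1 q7 1.31
[10.8 -6.3 -0.7]
```

Request:
apply_moves --targets '[[[6, -4, 0], 0.8, 0], [[5, -2, -1], 0, 0], [[0, 0, 0], 0, 0]]'

```text
clock: 23.0
eef_pos: [445.8, -263.6, 36.7]
tool_rot: [2.004, 1.549, 2.034]
force: [-0.1, -0.1, -0.4]
width: -0.4
```

```bash
python3 - <<'E'
from h import *
s=rep();im,d=grab('wrist');crop(im,220,150,420,300,4,'w13.png')
E
```

```text
t 23.00 p [ 445.8  -263.62   36.7 ] x [-0.01  0.02 -1.  ] z [ 1.     0.03  -0.009] F [-0.1 -0.1 -0.4] w -0.4 q7 1.32
```

View pics/w13.png

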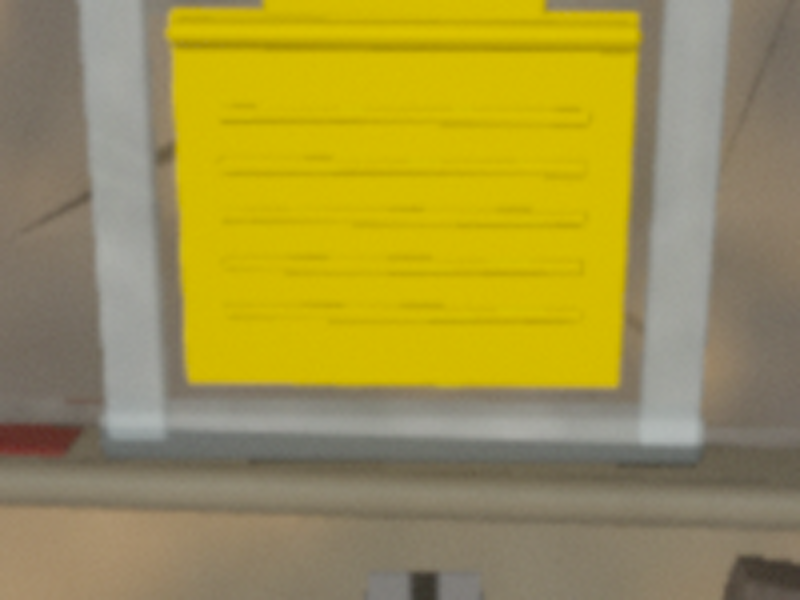

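Request:
apply_moves --targets '[[[0, 6, 0], 0, 0], [[0, 6, 0], 0, 0], [[0, 6, 0], 0, 0], [[0, 8, 0], 0, 0]]'

```text
clock: 23.55
eef_pos: [445.2, -238.2, 37.8]
tool_rot: [2.039, 1.553, 2.067]
force: [-0.1, -2.1, -2.4]
width: -0.3
```

Request:
apply_moves --targets '[[[0, 8, 0], 0, 0], [[0, 8, 0], 0, 0], [[0, 8, 0], 0, 0], [[0, 8, 0], 0, 0]]'

```text
clock: 24.05
eef_pos: [444.5, -204.8, 38.3]
tool_rot: [2.071, 1.555, 2.1]
force: [0.6, -2.4, -2.2]
width: -0.4
```

Request:
apply_moves --targets '[[[1, 8, 0], 0, 0], [[1, 8, 0], 0, 0], [[0, 7, 0], 0, 0]]'

```text
clock: 24.42
eef_pos: [444.1, -180.3, 37.1]
tool_rot: [2.015, 1.556, 2.044]
force: [0.7, -2.8, -1.1]
width: 0.3
```

Request:
apply_moves --targets '[[[0, 3, 0], 0, 0], [[0, 3, 0], 0, 0]]'

```text
clock: 24.68
eef_pos: [444.0, -172.9, 37.0]
tool_rot: [2.004, 1.554, 2.033]
force: [1.2, -2.0, 0.2]
width: 0.1
```

Request:
apply_moves --targets '[[[0, 3, 0], 0, 0], [[0, 3, 0], 0, 0]]'

```text
clock: 24.92
eef_pos: [443.9, -167.3, 37.1]
tool_rot: [2.026, 1.556, 2.054]
force: [-0.8, -5.0, -1.4]
width: 0.1
```

Request:
apply_moves --targets '[[[0, 3, 0], 0, 0], [[0, 3, 0], 0, 0]]'

```text
clock: 25.18
eef_pos: [443.8, -164.9, 37.3]
tool_rot: [2.28, 1.562, 2.306]
force: [0.5, -7.1, -3.1]
width: 0.1
```

Request:
apply_moves --targets '[[[0, 2.5, 0], 0, 0], [[0, 2.5, 0], 0, 0]]'

```text
clock: 25.42
eef_pos: [443.8, -164.7, 37.4]
tool_rot: [-2.63, 1.566, -2.607]
force: [0.4, -7.2, -3.5]
width: -0.3
```

Request:
apply_moves --targets '[[[0.3, 4, 0], 0, 0], [[0, 4, 0], 0, 0]]'

```text
clock: 25.68
eef_pos: [443.6, -162.5, 37.4]
tool_rot: [-1.788, 1.558, -1.77]
force: [-0.6, -3.5, -1.6]
width: 0.1
```

Request:
apply_moves --targets '[[[0, 5, 0], 0, 0]]'

```text
clock: 25.8
eef_pos: [443.6, -159.1, 37.4]
tool_rot: [-1.721, 1.555, -1.704]
force: [0.4, -4.6, -2.4]
width: 0.2
```

Request:
apply_moves --targets '[[[0, 3, 0], 0, 0], [[0, 3, 0], 0, 0]]'

```text
clock: 26.05
eef_pos: [443.5, -153.9, 37.4]
tool_rot: [-1.686, 1.553, -1.67]
force: [-0.9, -7.3, -0.2]
width: -0.0
```

Request:
apply_moves --targets '[[[0.3, 2, 0], 0, 0], [[0, 2, 0], 0, 0]]'

```text
clock: 26.3
eef_pos: [443.5, -153.9, 37.6]
tool_rot: [-1.587, 1.546, -1.574]
force: [-0.6, -7.4, -2.2]
width: -0.0
```

Request:
apply_moves --targets '[[[0, 4, 0], 0, 0], [[0, 4, 0], 0, 0]]'

```text
clock: 26.55
eef_pos: [443.4, -153.7, 38.0]
tool_rot: [-1.519, 1.531, -1.511]
force: [-0.1, -11.1, -4.8]
width: -0.0
```

Request:
apply_moves --targets '[[[0, -4, 0], 0, 0], [[0, -8, 0], 0, 0], [[-20, 0, 0], 0, 0], [[-40, 0, 0], 0, 0], [[-30, -20, 0], 0, 0], [[0, 0, 0], 0, 0]]'

```text
clock: 27.3
eef_pos: [441.8, -177.7, 130.3]
tool_rot: [-1.735, 1.544, -1.723]
force: [-0.1, 0.3, -1.4]
width: 0.2
```

```bash
python3 - <<'E'
from h import *
s=rep();im,d=grab('wrist');p=eyes.camera_params('wrist');crop(im,190,0,460,260,2.9,'w14.png')
for uv in[(0,0)]:pass
np.save('pics/d14.npy',d);cv2.imwrite('pics/w14f.png',im)
im,d=grab('top');crop(im,340,180,490,320,5,'t14.png');im,d=grab('scene');crop(im,290,180,450,300,5,'s14.png')
E
```

```text
t 27.30 p [ 441.78 -177.66  130.32] x [-0.004 -0.026 -1.   ] z [ 1.     0.012 -0.004] F [-0.1  0.3 -1.4] w 0.2 q7 1.07
```

View pics/w14.png

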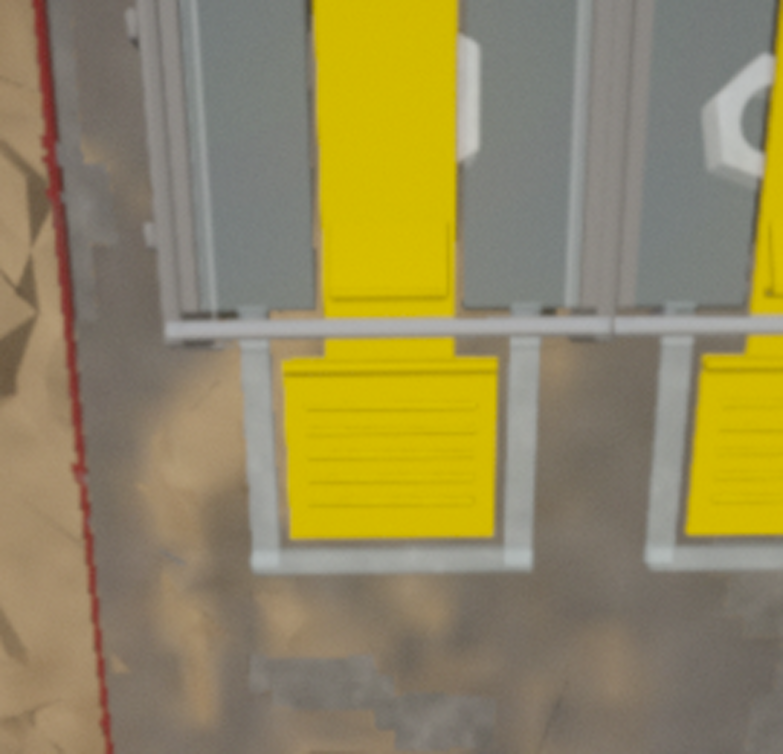

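View pics/s14.png

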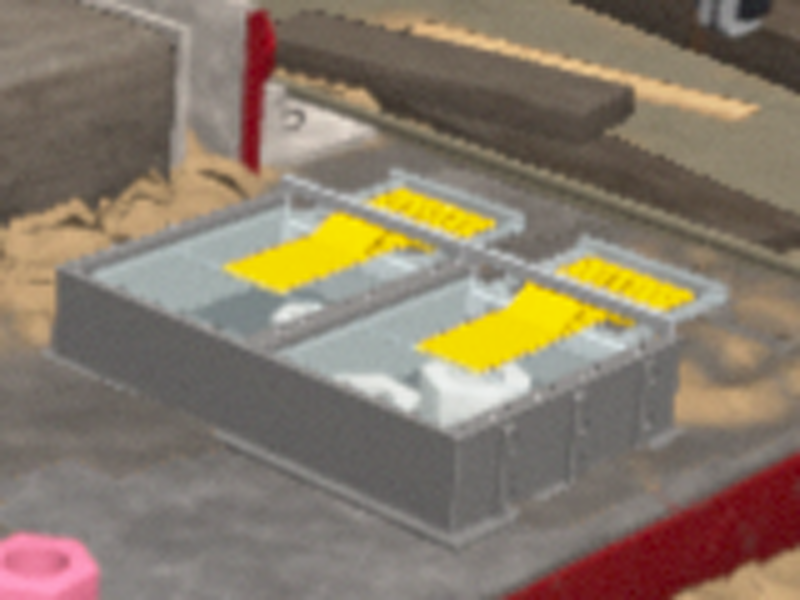

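```bash
python3 - <<'E'
from h import *
p=eyes.camera_params('wrist');im,d=grab('wrist')
hsv=cv2.cvtColor(im,cv2.COLOR_BGR2HSV)
def zmean(u0,v0,u1,v1):
    out=[]
    for v in range(v0,v1,3):
        for u in range(u0,u1,3):
            if d[v,u]>0: c,r=ray(p,(u,v));out.append((c+r*d[v,u])[2])
    return np.median(out),len(out)
print('near pad',zmean(297,138,350,178),'far pad',zmean(440,138,456,178))
a=cv2.imread('pics/s0.png');b,_=grab('scene')
di=cv2.absdiff(a,b)[225:270,390:440].max(2);print(di.mean(),di.max())
E
```

```text
near pad (np.float64(36.69238202826914), 252) far pad (np.float64(36.708794708873384), 84)
4.888444444444445 106
```

```bash
python3 -c "
from cell import ctrl
print(ctrl.finish_job())"
```

```text
the job is handed in; nothing more can be done
None
```

The loose steel nut is put away flat in the near bay, next to the large nut already there. That cover is closed again and the job is handed in; `finish_job` gave no verdict.

- **Opening:** The tongue released at about 3.8 mm of press. At about 2.5 mm and 3.1 mm the cover had stopped at its 4 mm slack. I slid it out nearly 100 mm, with readings of about 2–6 N along the slide and up to about 4.5 N of press.
- **Placing:** I gripped the nut across its flats, set it down just in front of the stored nut and released it within about a millimetre of the bay floor.
- **Closing:** The snap took about 7 N. A last push to about 11 N moved the cover only 0.2 mm more, so it was against the stop.

**Last checks, about 27 s on the clock:**
- The near cover is back where it started in the camera views, to within about 1 mm.
- The near thumb rest measures the same height as the untouched far one, both at about 36.7 mm, so its tongue has sprung back up.
- Both large nuts show through the near cover.
- The far bay was never touched, and the arm was clear of everything.

Two things did not line up. The bay floor looked black and broken up with the cover off, which I took for a drawing fault in the pictures. The last top view of the open bay was blocked by the arm, so I checked the placing with the wrist and scene cameras only.

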